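Clear the bearing inspection bench

ROBOT

A 6-joint arm with a two-finger parallel gripper is mounted at the origin on the work surface. World frame = base frame: x ahead of the robot, y to its left, z up, the work surface at z = 0. Lengths are in mm, angles in rad, forces in N, time in s.
With the tool pointing down it reaches from about 350 to 975 mm from the base axis. Payload 7.1 kg.
Tool frame: the origin (TCP) lies midway between the tips of the shut fingers; the grasp point (between the pads) lies 19 mm behind it; z points along the fingers, y is the line along which they close (so a half turn about z gives the same grasp; the last joint's range is limited). The gripper opens to 88 mm and grips with 3 to 60 N. Pads are 20 mm wide; open, the fingers measure 115 mm over their backs; the gripper's body (75 mm by 178 mm) begins 61 mm behind the grasp point.
Start: joints at [-1.314, 0.423, 1.63, -0, 1.089, -0.019], TCP at [170.216, -601.358, 222.675] pointing down, gripper open.
Joint ranges: [-3, 3], [-0.9, 2.11], [0.09, 2.58], [-1.31, 4.45], [0.11, 2.69], [-2.54, 2.54]. Speed limits (rad/s): [2.39, 2.39, 3.01, 3.14, 3.14, 3.14].

INTERFACE

Orientations are given as a rotation vector (axis times angle).
In Python, from workcell import ctrl gives the robot as it stands. The module is installed in compiled form; this text tells all that it offers.
- The arm moves only by the tool apply_moves, never from a script. Its argument "targets" is a list of rows, each a list of 3 entries, a list of its own where there are three numbers: the opening, from -1 (shut) to 1 (fully open), then the shift along the tool's x, y, z normalised to -1 to 1, where 1 is 5 cm, then the turn, a rotation vector about the tool's x, y, z normalised to -1 to 1, where 1 is 90 degrees. In form: [[jaw, [x, y, z], [wx, wy, wz]], ...]. A call has 1 to 8 rows; each row shifts and turns the commanded pose from where the row before left it, along the tool's axes as they then stand; what a row does not reach is not made up. A row lasts 1/8 s, in which the tool goes at most 62.5 mm and 10.7 degrees, less where a joint would pass 70% of its speed; a pose out of reach is approached as far as the arm can. A call with a number of a shift or a turn outside -1 to 1 is refused whole. A call with a gripper value outside its range is refused whole. The fingers move at their own pace and stop on an object; the grip force is fixed at half the most. Time passes only in rows, so rows that do not move let the fingers close. It gives the time, the measured TCP pose, the force, the opening and the grip force at its end, in the units of the state.
- ctrl.get_obs(): the state, without advancing time (a new reading comes with each control period).
- ctrl.get_image(name): name is "scene" or "top" or "wrist"; returns a dict with "pixels" (400x640x3 uint8, blue, green, red), "camera_matrix" (3x3 intrinsics, pixels), "view" (4x4, takes a point from world to camera coordinates); the wrist camera has in their place "hand_eye" (4x4, takes a point from camera to tool coordinates, whose origin is the TCP and whose axes are the flange's). Camera axes: x right, y down, z forward; pixel columns grow to the right and rows downward; lengths in mm; the calibration is good to about 2 mm. A picture is of the moment at which its call begins: read the wrist's pose just before it. There is no depth.
- ctrl.close_job(): hands the job in; it is judged then, once.
Trained networks look in the newest picture that a camera, given by its name, has taken for a name from the list of things; names that differ only in an ending like _2 or _b are one class to them, and where a whole thing is asked for, a point or a joint stands for the part that bears it (a point fixed in the world has none). Each returns a list of dicts, best first, with "score" (0 to 1); they miss things now and then, are a little off and sometimes report something else, mostly with a low value. They report only what shows in the picture. A call takes as long as a camera call.
- ctrl.masks_of(label, camera): "region" (400x640 bool, what is visible of it) and "bbox" ([left, top, right, bottom] in pixels, round what is visible of it).
- ctrl.pinpoint(label, camera): "xy" ([column, row] in pixels: a listed point, or the origin of a listed thing).
The state is a dict: "t": time; "qpos": joint angles; "qvel": joint speeds; "joint_torque": joint torques, N m; "ee_pos": TCP position; "orientation": TCP orientation; "ft_force": force on the tool from outside, world axes, zero at the start; "moment": the same for the moment, N m; "width": finger opening in mm; "grasp_force": force on a finger pad.
Only numpy, scipy, OpenCV 4.12 (cv2) and the standard library are available. Lean on these libraries where they do the work, as an engineer would, in place of code of your own. Each camera call takes 0.05 s, during which the arm holds its last target. There are 200 camera calls.

TASK

Clear the bench after inspection: first take the steel rinse basket off the rubber pad and hang it by its handle across both prongs of the hook stand. Then stack all the blue instrument cases that are on the table in one column on the pad, the larger ones below the smaller ones, each centred on the pad with its long side square along the pad's long side. Leave everything else on the table where it is.

Things in the scene. Friction and masses are not known exactly. Their poses are not given: they have to be found in the camera images.
- pad: black rubber pad fixed on the table, 170 (x, long side) x 136 (y) x 6 high: the place for the column. Origin: centre of its underside, on the table. At the start the basket stands on it.
- basket: steel rinse basket, empty, open-topped, 100 (x) x 120 (y) x 50 high, mass about 0.25 kg, with a stiff arched handle over it: uprights at y = +-57 and a round cross bar 10 thick along y, its axis 140 above the underside. Origin: centre of the underside. Pinch the bar at its middle from above, closing along the basket's x.
- basket_bar (a point): middle of the basket's handle bar (on the bar's axis, 140 above the underside); axes as the basket's.
- stand: fixed steel hook stand; origin on the table at the foot of its post (215 high). Two parallel prongs 8 thick run out along its -x at y = +-34 (60 free between them): axes 214 high at the post, 200 at x = -75, level to x = -98, then up to tips at x = -112, 230 high. The bar lies across both; bring the basket in along the stand's +x, bar above the tips and basket below the prongs, then lower.
- hook_seat (a point): lowest part of the prongs, midway between the two: on the prongs' axis level, 86 in front of the post, 200 above the table; axes as the stand's. A bar resting here has its axis 9 mm above this point.
- case_l1: larger closed blue instrument case, 146 (x) x 112 (y) x 50 high, flat underside, about 0.4 kg. Origin: centre of underside; z up. In its lid a well 100 (x) x 64 (y) x 28 deep, crossed at the middle by a grey grip bar 14 thick (x), running along y, flush with the rim: pinch it from above, fingers in the well, closing along the case's x (43 free each side). Hangs level. May be absent.
- case_l2: larger closed blue instrument case, 146 (x) x 112 (y) x 50 high, flat underside, about 0.4 kg. Origin: centre of underside; z up. In its lid a well 100 (x) x 64 (y) x 28 deep, crossed at the middle by a grey grip bar 14 thick (x), running along y, flush with the rim: pinch it from above, fingers in the well, closing along the case's x (43 free each side). Hangs level. May be absent.
- case_s1: smaller closed blue instrument case, 120 (x) x 88 (y) x 42 high, flat underside, about 0.25 kg. Origin: centre of underside; z up. In its lid a well 100 (x) x 64 (y) x 28 deep, crossed at the middle by a grey grip bar 14 thick (x), running along y, flush with the rim: pinch it from above, fingers in the well, closing along the case's x (43 free each side). Hangs level. May be absent.
- case_s2: smaller closed blue instrument case, 120 (x) x 88 (y) x 42 high, flat underside, about 0.25 kg. Origin: centre of underside; z up. In its lid a well 100 (x) x 64 (y) x 28 deep, crossed at the middle by a grey grip bar 14 thick (x), running along y, flush with the rim: pinch it from above, fingers in the well, closing along the case's x (43 free each side). Hangs level. May be absent.
- case_s3: smaller closed blue instrument case, 120 (x) x 88 (y) x 42 high, flat underside, about 0.25 kg. Origin: centre of underside; z up. In its lid a well 100 (x) x 64 (y) x 28 deep, crossed at the middle by a grey grip bar 14 thick (x), running along y, flush with the rim: pinch it from above, fingers in the well, closing along the case's x (43 free each side). Hangs level. May be absent.
- bearing: loose steel bearing ring, 52 across, 18 high. Not to be moved.
- tin: flat round tin, 80 across, 26 high. Not to be moved.
- wrench: wrench lying on the table. Not to be moved.
- screwdriver: screwdriver lying on the table. Not to be moved.
- spray: spray bottle standing, 68 across, 215 high. Not to be moved.
- big_ring: larger dark steel ring, 68 across, 22 high. Not to be moved.

How it is judged:
By the outcome, as a careful person would: the job done as asked, in the order asked, and still so for the second after the job is handed in, with the robot touching nothing.
Of case_l1, case_l2, case_s1, case_s2, case_s3 only 4 to 5 are there at a start; the rules pass over those that are not, and their reading is None.
At some moment in a run one of case_s1, case_s2, case_s3 may be knocked a few centimetres aside while the robot is not near it.
It also fails if it takes over 210 s, if anything falls off the work surface, if the arm or the gripper's body presses on something with over 40 N, if the wrist force passes 120 N, or if a joint passes its speed limit or range.

## Working session

There is one attempt and no reset: what is moved stays moved. The work goes in short steps, Python scripts to look and compute and a tool call to move; the robot and the scene stay as the last step left them, time stands still between calls to the robot, and variables do not carry over. Pictures are saved under pics/ and viewed, at most 14 in all, crops included, and the job is handed in when it is done.

Besides the shell and the picture viewer there is one more tool, called after "Call:" as name(argument=value, ...), one argument or row to a line, values as JSON. apply_moves: Moves the arm, as the interface text tells. Scaled input: -1 to 1 covers 5 cm each way for a shift and 90 degrees each way for a turn. Its arguments: {"type":"object","properties":{"targets":{"type":"array"}},"required":["targets"]}

```bash
mkdir -p pics
cat > h.py <<'E'
import numpy as np, cv2
from scipy.spatial.transform import Rotation as R
from workcell import ctrl
def grab(cam,name=None):
    o=ctrl.get_obs(); im=ctrl.get_image(cam); K=np.array(im["camera_matrix"])
    if cam=="wrist":
        T=np.eye(4); T[:3,:3]=R.from_rotvec(o["orientation"]).as_matrix(); T[:3,3]=o["ee_pos"]
        V=np.linalg.inv(T@np.array(im["hand_eye"]))
    else: V=np.array(im["view"])
    if name: cv2.imwrite(f"pics/{name}.png",im["pixels"])
    return im["pixels"],K,V
def unproj(px,K,V,z):
    px=np.atleast_2d(px).astype(float); d=(np.linalg.inv(K)@np.c_[px,np.ones(len(px))].T)
    C=np.linalg.inv(V); w=(C[:3,:3]@d).T; c=C[:3,3]
    return c+w*((z-c[2])/w[:,2])[:,None]
def proj(p,K,V):
    p=np.atleast_2d(p); q=(V[:3,:3]@p.T).T+V[:3,3]; q=(K@q.T).T; return q[:,:2]/q[:,2:]
E
python3 - <<'E'
from h import *
o=ctrl.get_obs(); print({k:np.round(v,3) for k,v in o.items()})
print(R.from_rotvec(o["orientation"]).as_matrix().round(3))
Z={'pad':0,'basket':6,'basket_bar':146,'stand':0,'hook_seat':200,'case_l1':0,'case_s1':0,'bearing':0,'tin':0,'wrench':0,'screwdriver':0,'spray':0,'big_ring':0}
for cam in("top","scene"):
    im,K,V=grab(cam,cam+"0"); print(cam,K.round(0).tolist(),np.linalg.inv(V)[:3,3].round())
    for n,z in Z.items():
        for d in ctrl.pinpoint(n,cam)[:6]:
            if d["score"]>.2: print(n,round(d["score"],2),np.round(d["xy"]),unproj(d["xy"],K,V,z)[0].round(0)[:2])
E
```

```text
{'t': np.float64(0.0), 'qpos': array([-1.314,  0.424,  1.631, -0.   ,  1.089, -0.019]), 'qvel': array([ 0.001, -0.   ,  0.001,  0.001,  0.001,  0.001]), 'joint_torque': array([ 2.0000e-03, -5.4462e+01, -2.7367e+01,  6.5000e-02,  2.3000e-02,
       -0.0000e+00]), 'ee_pos': array([ 170.07 , -600.848,  221.889]), 'orientation': array([-3.11 , -0.432,  0.   ]), 'ft_force': array([-0.659,  0.636,  0.053]), 'moment': array([-0.04 ,  0.002,  0.029]), 'grasp_force': np.float64(0.0), 'width': np.float64(87.587)}
[[ 0.962  0.272 -0.   ]
 [ 0.272 -0.962  0.001]
 [ 0.    -0.002 -1.   ]]
top [[452.0, 0.0, 323.0], [0.0, 452.0, 203.0], [0.0, 0.0, 1.0]] [ 385.  -23. 1552.]
pad 0.75 [302. 189.] [654.  31.]
pad 0.49 [431. 215.] [ 559. -413.]
basket 0.66 [297. 191.] [648.  48.]
basket_bar 0.88 [293. 181.] [655.  54.]
basket_bar 0.44 [221. 178.] [668. 283.]
basket_bar 0.42 [295. 194.] [615.  48.]
stand 0.56 [219. 173.] [715. 321.]
stand 0.55 [442. 261.] [ 403. -445.]
stand 0.33 [391. 203.] [ 603. -277.]
hook_seat 0.71 [209. 191.] [616. 307.]
hook_seat 0.57 [252. 222.] [521. 177.]
case_l1 0.71 [341. 259.
[... 527 characters left out ...]
 250.] [662.  32.]
pad 0.46 [256. 173.] [ 611. -278.]
basket 0.9 [310. 248.] [658.  33.]
basket_bar 0.73 [318. 231.] [650.  58.]
basket_bar 0.48 [255. 173.] [ 661. -188.]
stand 0.84 [374. 340.] [702. 328.]
stand 0.73 [381. 268.] [547. 207.]
hook_seat 0.75 [403. 285.] [617. 298.]
case_l1 0.8 [337. 171.] [ 415. -110.]
case_l1 0.71 [208. 146.] [ 666. -469.]
case_s1 0.9 [257. 174.] [ 612. -274.]
case_s1 0.83 [294. 130.] [ 405. -332.]
case_s1 0.78 [385. 216.] [419. 102.]
case_s1 0.38 [242. 142.] [ 571. -409.]
bearing 0.71 [381. 270.] [551. 211.]
wrench 0.67 [273. 111.] [ 404. -448.]
screwdriver 0.88 [310. 327.] [800. 194.]
spray 0.72 [205. 147.] [ 673. -473.]
big_ring 0.53 [240. 254.] [814. -87.]
```

View pics/top0.png

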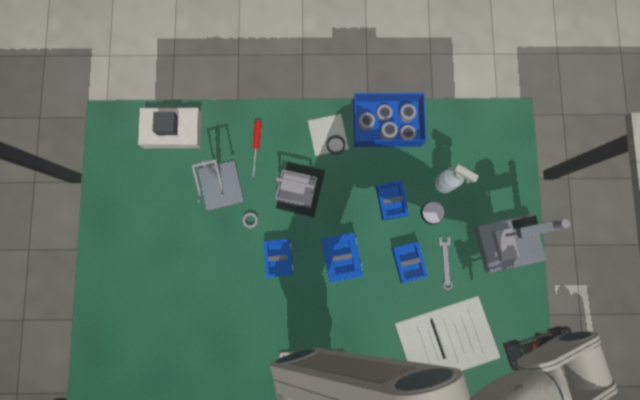

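View pics/scene0.png

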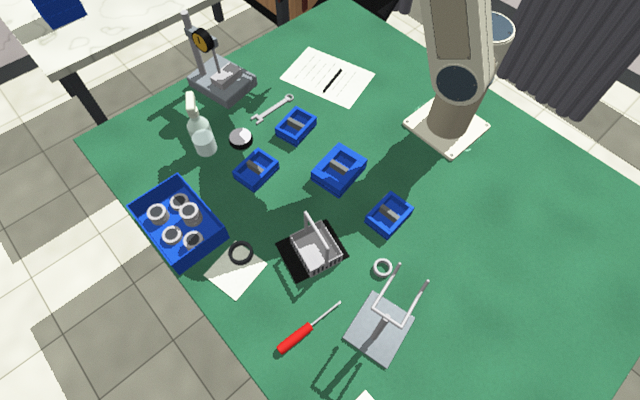

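Top view (column ∥ −y, row ∥ −x): basket on the black pad at (298,188), stand at (219,180), large case at (341,258), and small cases at (392,201), (409,262) and (278,258). The blue crate with rings is not a case. The scene view agrees: four cases are present.

```bash
cat >> h.py <<'E'
def pose():
    o=ctrl.get_obs(); M=R.from_rotvec(o["orientation"]).as_matrix()
    return o,np.array(o["ee_pos"]),np.degrees(np.arctan2(M[1,0],M[0,0]))
def plan(x,y,z,a=None):
    "units: norm. shift in tool axes, after turning to yaw a (deg, of tool x)"
    o,p,a0=pose(); M=R.from_rotvec(o["orientation"]).as_matrix()
    a=a0 if a is None else a; t=(a0-a+180)%360-180
    r=np.radians(a); tx=np.array([np.cos(r),np.sin(r)]); ty=np.array([np.sin(r),-np.cos(r)])
    d=np.array([x,y,z])-p
    print("t%.1f pos"%o["t"],p.round(1),"a %.1f"%a0,"w %.1f"%o["width"],"tilt",M[:2,2].round(3),"| turn norm %.3f"%(t/90),
     "rows>=%d"%np.ceil(abs(t)/10.5),"shift",np.round([d[:2]@tx/50,d[:2]@ty/50,-d[2]/50],3))
E
python3 - <<'E'
from h import *
im,K,V=grab("wrist"); print(np.array(ctrl.get_image("wrist")["hand_eye"]).round(2).tolist(),K[0,0])
for a in(90,100,80): plan(560,60,450,a)
im,K,V=grab("top")
for n,z in (("pad",6),("stand",0)):
    m=ctrl.masks_of(n,"top")[0]; c,_=cv2.findContours(m["region"].astype(np.uint8),0,2); c=max(c,key=cv2.contourArea)
    b=cv2.boxPoints(cv2.minAreaRect(c)); print(n,m["score"],b.round(),unproj(b,K,V,z).round()[:,:2].tolist())
E
```

```text
[[-0.0, -0.96, -0.28, 75.58], [1.0, -0.0, -0.0, 0.9], [0.0, -0.28, 0.96, -161.0], [0.0, 0.0, 0.0, 1.0]] 285.10675769445953
t1.5 pos [ 170.2 -601.3  222.7] a 15.8 w 88.0 tilt [-0.  0.] | turn norm -0.824 rows>=8 shift [13.227  7.795 -4.547]
t1.5 pos [ 170.2 -601.3  222.7] a 15.8 w 88.0 tilt [-0.  0.] | turn norm -0.936 rows>=9 shift [11.672  9.974 -4.547]
t1.5 pos [ 170.2 -601.3  222.7] a 15.8 w 88.0 tilt [-0.  0.] | turn norm -0.713 rows>=7 shift [14.379  5.38  -4.547]
pad 0.9 [[275. 207.]
 [287. 160.]
 [325. 169.]
 [313. 217.]] [[590.0, 124.0], [757.0, 83.0], [722.0, -48.0], [557.0, -6.0]]
stand 0.9 [[190. 163.]
 [232. 152.]
 [245. 201.]
 [203. 212.]] [[750.0, 424.0], [788.0, 278.0], [616.0, 231.0], [578.0, 375.0]]
```

Call:
apply_moves(
  targets=[
    [1,[0,0,-0.75],[0,0,-0.111]],
    [1,[0,0,-0.75],[0,0,-0.111]],
    [1,[0,0,-0.75],[0,0,-0.111]],
    [1,[0,0,-0.75],[0,0,-0.111]],
    [1,[0,0,-0.75],[0,0,-0.111]],
    [1,[0,0,-0.75],[0,0,-0.111]],
  ],
)

```text
t: 2.4
ee_pos: [170.2, -601.2, 449.0]
orientation: [2.474, 1.936, -0.0]
ft_force: [-1.0, -0.7, -0.6]
width: 87.7
grasp_force: 0.0
```

Call:
apply_moves(
  targets=[
    [1,[0.99,0.35,0],[0,0,0]],
    [1,[0.99,0.35,0],[0,0,0]],
    [1,[0.99,0.35,0],[0,0,0]],
    [1,[0.99,0.35,0],[0,0,0]],
    [1,[0.99,0.35,0],[0,0,0]],
    [1,[0.99,0.35,0],[0,0,0]],
    [1,[0.99,0.35,0],[0,0,0]],
    [1,[0.99,0.35,0],[0,0,0]],
  ],
)

```text
t: 3.4
ee_pos: [404.1, -250.5, 447.9]
orientation: [2.48, 1.928, 0.0]
ft_force: [-0.6, 0.8, -0.4]
width: 87.8
grasp_force: 0.0
```

Call:
apply_moves(
  targets=[
    [1,[0.99,0.35,0],[0,0,0]],
    [1,[0.99,0.35,0],[0,0,0]],
    [1,[0.99,0.35,0],[0,0,0]],
    [1,[0.99,0.35,0],[0,0,0]],
    [1,[0.99,0.35,0],[0,0,0]],
    [1,[0.99,0.35,0],[0,0,0]],
    [1,[0.99,0.35,0],[0,0,0]],
    [1,[0.99,0.35,0],[0,0,0]],
  ],
)

```text
t: 4.4
ee_pos: [637.4, 98.9, 447.7]
orientation: [2.48, 1.929, 0.0]
ft_force: [-0.3, -1.4, 0.6]
width: 87.9
grasp_force: 0.0
```

Run:
```python
from h import *
plan(640,100,450,76)
im,K,V=grab("wrist","w1"); np.savez("w1",K=K,V=V)
for n,z in {'pad':0,'basket':6,'basket_bar':146,'stand':0,'hook_seat':200,'case_l1':0,'case_s1':0}.items():
    for d in ctrl.pinpoint(n,"wrist")[:4]:
        if d["score"]>.2: print(n,round(d["score"],2),np.round(d["xy"]),unproj(d["xy"],K,V,z)[0].round(0)[:2])
```

```text
t4.4 pos [637.4  98.9 447.7] a 75.8 w 87.9 tilt [ 0. -0.] | turn norm -0.003 rows>=1 shift [ 0.035  0.045 -0.046]
basket_bar 0.64 [336. 189.] [650.  55.]
stand 0.95 [326.  34.] [700. 318.]
stand 0.69 [264.  25.] [591. 362.]
hook_seat 0.83 [264.  26.] [612. 298.]
hook_seat 0.6 [347. 352.] [ 600. -223.]
case_l1 0.89 [252. 261.] [ 415. -104.]
case_l1 0.43 [273. 338.] [ 399. -327.]
case_l1 0.23 [387. 354.] [ 673. -449.]
case_s1 0.98 [273. 336.] [ 400. -322.]
case_s1 0.94 [347. 303.] [ 607. -273.]
case_s1 0.86 [221. 173.] [415. 114.]
```

View pics/w1.png

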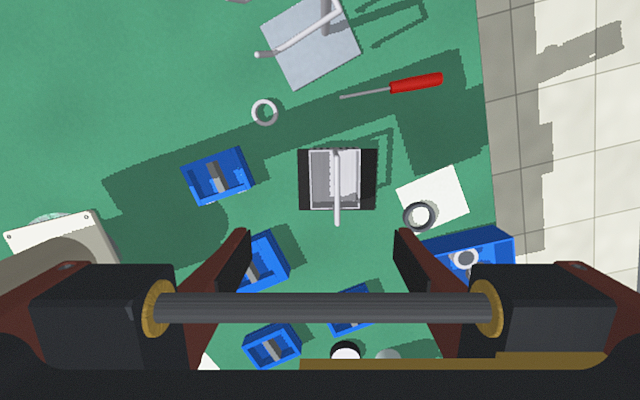

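The wrist view shows the pad corners at about (298,150), (377,149), (298,209) and (376,210), parallel to the image axes. The bar runs from (336,150) to (337,224), so the basket and pad are both near yaw −14°. The stand is cut off at the top, so I shift over to see it.

Call:
apply_moves(
  targets=[
    [1,[0.6,-0.5,0],[0,0,0]],
    [1,[0.6,-0.5,0],[0,0,0]],
    [1,[0.6,-0.5,0],[0,0,0]],
    [1,[0.6,-0.5,0],[0,0,0]],
    [1,[0,0,0],[0,0,0]],
  ],
)

```text
t: 5.42
ee_pos: [568.2, 239.0, 448.4]
orientation: [2.478, 1.931, 0.001]
ft_force: [-0.1, -1.0, -0.2]
width: 87.9
grasp_force: 0.0
```

Run:
```python
from h import *
f=np.load("w1.npz"); K,V=f["K"],f["V"]
p=unproj([[298,150],[377,149],[376,210],[298,209]],K,V,6)[:,:2]; print("pad",p.round(),p.mean(0))
b=unproj([[337,150],[337,224]],K,V,146)[:,:2]; print("bar",b.round(),b.mean(0))
plan(640,100,450,76)
im,K,V=grab("wrist","w2"); np.savez("w2",K=K,V=V)
for n,z in {'pad':0,'basket':6,'basket_bar':146,'stand':0,'hook_seat':200}.items():
    for d in ctrl.pinpoint(n,"wrist")[:2]:
        if d["score"]>.2: print(n,round(d["score"],2),np.round(d["xy"]),unproj(d["xy"],K,V,z)[0].round(0)[:2])
```

```text
pad [[591. 121.]
 [752.  82.]
 [723. -49.]
 [556.  -4.]] [655.34600371  37.20463571]
bar [[667. 117.]
 [637.  -7.]] [652.06113256  55.17430297]
t5.4 pos [568.2 239.  448.4] a 75.8 w 87.9 tilt [0.001 0.001] | turn norm -0.002 rows>=1 shift [-2.351  2.065 -0.032]
basket 0.75 [376. 223.] [649.  61.]
basket_bar 0.89 [392. 256.] [650.  49.]
stand 0.69 [374. 101.] [697. 318.]
hook_seat 0.65 [342. 120.] [613. 302.]
```

View pics/w2.png

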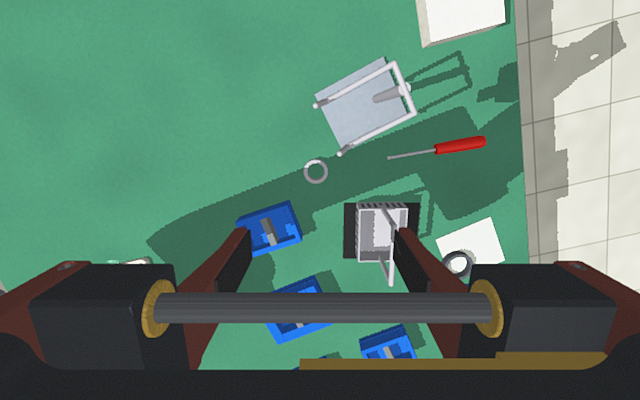

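Run:
```python
from h import *
f=np.load("w2.npz"); K,V=f["K"],f["V"]
im=cv2.imread("pics/w2.png")
cv2.imwrite("pics/w2c.png",cv2.resize(im[40:270,290:450],None,fx=3.4,fy=2.6*3.4/2.6*0.75,interpolation=cv2.INTER_CUBIC)[:600])
t=unproj([[318,104],[342,152]],K,V,230)[:,:2]; q=unproj([[398,66],[413,113]],K,V,214)[:,:2]
print(t.round(),q.round()); u=q.mean(0)-t.mean(0); print(np.linalg.norm(u),np.degrees(np.arctan2(u[1],u[0])),np.linalg.norm(t[0]-t[1]),np.linalg.norm(q[0]-q[1]))
# fit pose (x,y,yaw) in this picture
from scipy.optimize import least_squares
L=np.array([[-112,34,230],[-112,-34,230],[0,34,214],[0,-34,214],[0,0,0]])
px=np.array([[318,104],[342,152],[398,66],[413,113],[374,101]])
def W(v): c,s=np.cos(v[2]),np.sin(v[2]); return np.c_[v[0]+c*L[:,0]-s*L[:,1],v[1]+s*L[:,0]+c*L[:,1],L[:,2]]
r=least_squares(lambda v:((proj(W(v),K,V)-px)*[[1],[1],[1],[1],[.4]]).ravel(),[700,320,.25],x_scale=[1,1,.01])
v=r.x; print("stand",v[:2],np.degrees(v[2])); print((proj(W(v),K,V)-px).round(1))
print("seat",v[:2]-86*np.array([np.cos(v[2]),np.sin(v[2])]))
def B(v):
    c,s=np.cos(v[2]),np.sin(v[2]); L=np.array([[0,57,140],[0,-57,140],[-50,60,50],[50,60,50],[50,-60,50],[-50,-60,50]]); return np.c_[v[0]+c*L[:,0]-s*L[:,1],v[1]+s*L[:,0]+c*L[:,1],L[:,2]+6]
for n in("w1","w2"):
    f=np.load(n+".npz"); print(n,proj(B([650,52,np.radians(-14.2)]),f["K"],f["V"]).round().tolist())
```

```text
[[586. 329.]
 [602. 263.]] [[696. 349.]
 [705. 288.]]
109.25358344147526 11.932300121607723 67.97730687532093 62.143123992764934
stand [702.06007895 318.24334943] 11.609513864429486
[[-0.4  0. ]
 [-1.8  0.8]
 [-1.  -1.8]
 [ 3.   1.4]
 [ 2.6 -1.1]]
seat [617.81948007 300.93665997]
w1 [[337.0, 156.0], [336.0, 222.0], [308.0, 149.0], [360.0, 149.0], [358.0, 208.0], [309.0, 208.0]]
w2 [[394.0, 225.0], [390.0, 283.0], [359.0, 208.0], [408.0, 208.0], [403.0, 261.0], [357.0, 261.0]]
```

View pics/w2c.png

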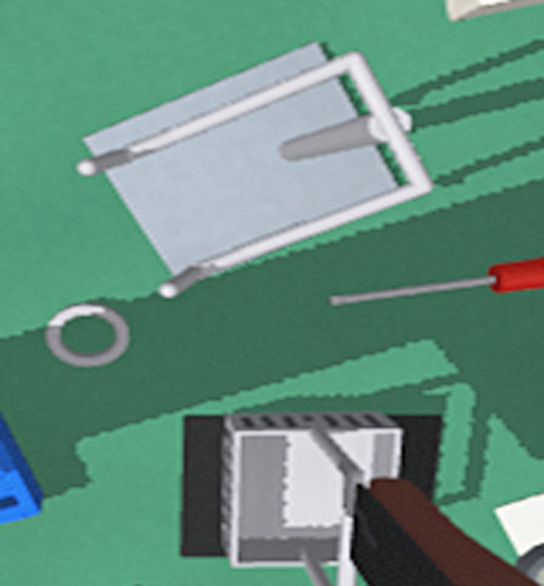

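The crop shows the prong tips at about (316,105) and (339,154) in the original picture, the post-side corners at (393,64) and (414,113), and the foot at (375,99). The basket model at (650,52), yaw −14.2°, matches the picture to a pixel.

Run:
```python
from h import *
f=np.load("w2.npz"); K,V=f["K"],f["V"]
from scipy.optimize import least_squares
L=np.array([[-112,34,230],[-112,-34,230],[0,34,214],[0,-34,214],[0,0,0]])
px=np.array([[316.5,105],[340,153.5],[393.5,64.3],[414.1,112.9],[375.3,98.8]])
def W(v): c,s=np.cos(v[2]),np.sin(v[2]); return np.c_[v[0]+c*L[:,0]-s*L[:,1],v[1]+s*L[:,0]+c*L[:,1],L[:,2]]
v=least_squares(lambda v:((proj(W(v),K,V)-px)*[[1],[1],[1],[1],[1]]).ravel(),[700,320,.25],x_scale=[1,1,.01]).x
print("stand",v[:2],np.degrees(v[2]),(proj(W(v),K,V)-px).round(1).tolist(),"seat",v[:2]-86*np.array([np.cos(v[2]),np.sin(v[2])]))
plan(650,52,230,75.8)
```

```text
stand [699.61448113 320.23373447] 13.158422104163279 [[-0.7, 0.5], [-0.3, 0.0], [0.6, -0.9], [0.4, 0.2], [-0.1, 0.4]] seat [615.87246668 300.65632364]
t5.7 pos [569.8 237.  447.7] a 75.6 w 87.7 tilt [ 0. -0.] | turn norm -0.002 rows>=1 shift [-3.193  2.463  4.355]
```

Call:
apply_moves(
  targets=[
    [1,[-0.8,0.62,0],[0,0,0]],
    [1,[-0.8,0.62,0],[0,0,0]],
    [1,[-0.8,0.62,0.3],[0,0,0]],
    [1,[-0.8,0.62,0.7],[0,0,0]],
    [1,[0,0,1],[0,0,0]],
    [1,[0,0,1],[0,0,0]],
    [1,[0,0,1],[0,0,0]],
    [1,[0,0,0.3],[0,0,0]],
  ],
)

```text
t: 6.72
ee_pos: [648.3, 51.6, 229.3]
orientation: [-2.479, -1.925, 0.007]
ft_force: [0.2, -0.2, 0.6]
width: 88.1
grasp_force: 0.0
```

Run:
```python
from h import *
plan(650,52,127,75.8)
im,K,V=grab("wrist","w3")
for d in ctrl.pinpoint("basket_bar","wrist")[:2]: print(round(d["score"],2),np.round(d["xy"]),unproj(d["xy"],K,V,146)[0].round(1)[:2])
print(proj([650,52,146],K,V))
```

```text
t6.7 pos [648.3  51.6 229.3] a 75.7 w 88.1 tilt [-0.006 -0.   ] | turn norm -0.001 rows>=1 shift [0.017 0.031 2.046]
0.9 [324. 202.] [649.8  52.8]
0.46 [324. 175.] [656.1  76.9]
[[323.91222683 203.33130745]]
```

View pics/w3.png

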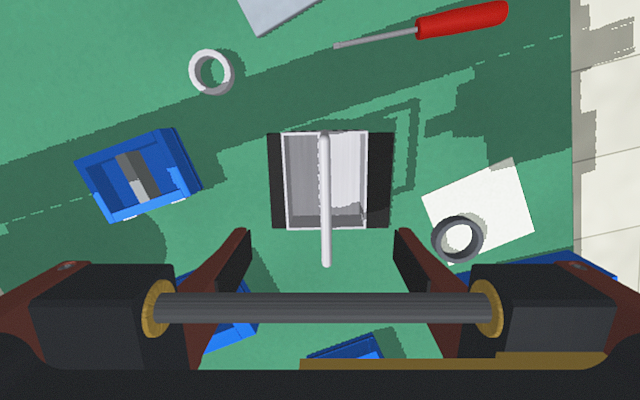

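The bar (324,131)–(327,265) is centred between the fingers and parallel to the image column, and its measured position (650,53) agrees. I lower, pinch and lift.

Call:
apply_moves(
  targets=[
    [1,[0.02,0.03,0.6],[0,0,0]],
    [1,[0,0,0.6],[0,0,0]],
    [1,[0,0,0.6],[0,0,0]],
    [1,[0,0,0.25],[0,0,0]],
    [1,[0,0,0],[0,0,0]],
  ],
)

```text
t: 7.45
ee_pos: [652.5, 53.2, 131.1]
orientation: [2.48, 1.928, 0.001]
ft_force: [0.4, 0.4, 0.2]
width: 87.3
grasp_force: 0.0
```

Call:
apply_moves(
  targets=[
    [-1,[0,0,0],[0,0,0]],
    [-1,[0,0,0],[0,0,0]],
    [-1,[0,0,0],[0,0,0]],
    [-1,[0,0,0],[0,0,0]],
    [-1,[0,0,0],[0,0,0]],
    [-1,[0,0,0],[0,0,0]],
    [-1,[0,0,0],[0,0,0]],
    [-1,[0,0,0],[0,0,0]],
  ],
)

```text
t: 8.45
ee_pos: [651.7, 53.2, 130.1]
orientation: [-2.48, -1.929, 0.0]
ft_force: [-0.7, 0.2, -0.3]
width: 11.5
grasp_force: 0.0
```

Call:
apply_moves(
  targets=[
    [-1,[0,0,0],[0,0,0]],
    [-1,[0,0,0],[0,0,0]],
    [-1,[0,0,-0.15],[0,0,0]],
    [-1,[0,0,-0.3],[0,0,0]],
    [-1,[0,0,-0.4],[0,0,0]],
    [-1,[0,0,-0.5],[0,0,0]],
    [-1,[0,0,-0.5],[0,0,0]],
    [-1,[0,0,-0.45],[0,0,0]],
  ],
)

```text
t: 9.45
ee_pos: [652.2, 53.2, 248.0]
orientation: [2.479, 1.928, 0.003]
ft_force: [1.5, 0.3, -2.2]
width: 9.0
grasp_force: 30.0
```

Run:
```python
from h import *
print(ctrl.get_obs()["grasp_force"],ctrl.get_obs()["ft_force"])
plan(524,279,244,103.2)
```

```text
29.973923563957214 [ 1.47124276  0.33362849 -2.15194433]
t9.4 pos [652.2  53.2 248. ] a 75.7 w 9.0 tilt [0.002 0.   ] | turn norm -0.305 rows>=3 shift [ 4.982 -1.464  0.08 ]
```

Call:
apply_moves(
  targets=[
    [-1,[0,0,0],[0,0,-0.07]],
    [-1,[0,0,0],[0,0,-0.08]],
    [-1,[0,0,0],[0,0,-0.08]],
    [-1,[0,0,0],[0,0,-0.075]],
    [-1,[0.3,-0.3,0],[0,0,0]],
    [-1,[0.4,-0.4,0],[0,0,0]],
    [-1,[0.4,-0.4,0],[0,0,0]],
    [-1,[0.5,-0.36,0],[0,0,0]],
  ],
)

```text
t: 10.45
ee_pos: [562.0, 114.7, 246.8]
orientation: [1.952, 2.46, 0.002]
ft_force: [-0.4, -0.1, -1.8]
width: 9.2
grasp_force: 30.0
```

Call:
apply_moves(
  targets=[
    [-1,[0.5,0,0],[0,0,0]],
    [-1,[0.5,0,0],[0,0,0]],
    [-1,[0.5,0,0],[0,0,0]],
    [-1,[0.5,0,0],[0,0,0]],
    [-1,[0.5,0,0],[0,0,0]],
    [-1,[0.45,0,0],[0,0,0]],
    [-1,[0.4,0,0],[0,0,0]],
    [-1,[0,0,0],[0,0,0]],
  ],
)

```text
t: 11.45
ee_pos: [524.2, 278.6, 246.0]
orientation: [1.949, 2.463, 0.002]
ft_force: [1.3, -0.6, -2.3]
width: 9.0
grasp_force: 30.0
```

Run:
```python
from h import *
plan(524,279,244,103.2); plan(615.9,300.7,244,103.2)
im,K,V=grab("wrist","w4")
im,K,V=grab("scene","s1")
o,p,a=pose(); Mx=R.from_rotvec(o["orientation"]).as_matrix()
for d in ctrl.pinpoint("hook_seat","scene")[:1]: print(d["score"],d["xy"],proj([615.9,300.7,200],K,V))
for d in ctrl.pinpoint("basket_bar","scene")[:2]: print(d["score"],d["xy"],proj(p+[0,0,16],K,V))
```

```text
t11.4 pos [524.2 278.6 246. ] a 103.3 w 9.0 tilt [0.001 0.001] | turn norm 0.001 rows>=1 shift [ 0.008 -0.002  0.041]
t11.4 pos [524.2 278.6 246. ] a 103.3 w 9.0 tilt [0.001 0.001] | turn norm 0.001 rows>=1 shift [0.011 1.887 0.041]
0.94 [407.8, 284.9] [[404.60935028 285.48361329]]
```

View pics/w4.png

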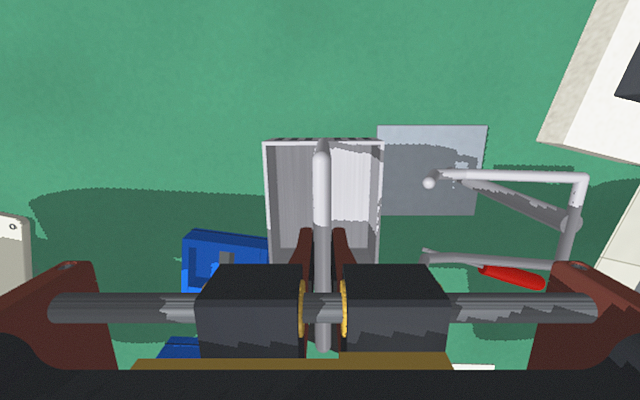

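Run:
```python
from h import *
im,K,V=grab("wrist")
c,s=np.cos(np.radians(13.2)),np.sin(np.radians(13.2))
L=np.array([[-112,34,230],[-112,-34,230],[0,34,214],[0,-34,214]])
print(proj(np.c_[699.6+c*L[:,0]-s*L[:,1],320.2+s*L[:,0]+c*L[:,1],L[:,2]],K,V).round())
```

```text
[[430. 181.]
 [420. 276.]
 [586. 175.]
 [563. 265.]]
```

Call:
apply_moves(
  targets=[
    [-1,[0,0.2,0.02],[0,0,0]],
    [-1,[0,0.3,0.02],[0,0,0]],
    [-1,[0,0.4,0],[0,0,0]],
    [-1,[0,0.4,0],[0,0,0]],
    [-1,[0,0.35,0],[0,0,0]],
    [-1,[0,0.24,0],[0,0,0]],
    [-1,[0,0,0],[0,0,0]],
    [-1,[0,0,0],[0,0,0]],
  ],
)

```text
t: 12.7
ee_pos: [615.8, 298.9, 242.9]
orientation: [-1.951, -2.462, 0.001]
ft_force: [-0.1, -0.5, -1.7]
width: 9.2
grasp_force: 30.0
```

Call:
apply_moves(
  targets=[
    [-1,[0,0,0.2],[0,0,0]],
    [-1,[0,0,0.2],[0,0,0]],
    [-1,[0,0,0.2],[0,0,0]],
    [-1,[0,0,0.2],[0,0,0]],
    [-1,[0,0,0.06],[0,0,0]],
    [-1,[0,0,0.06],[0,0,0]],
    [-1,[0,0,0],[0,0,0]],
  ],
)

```text
t: 13.58
ee_pos: [616.3, 299.1, 197.2]
orientation: [1.952, 2.462, 0.0]
ft_force: [-0.3, 0.5, -2.4]
width: 9.1
grasp_force: 30.0
```

Run:
```python
from h import *
print(ctrl.get_obs()["ft_force"])
plan(615.9,300.7,193,103.2)
grab("scene","s2")
```

```text
[-0.25729573  0.5243132  -2.42519746]
t13.6 pos [616.3 299.1 197.2] a 103.2 w 9.1 tilt [0. 0.] | turn norm -0.000 rows>=1 shift [0.033 0.    0.084]
```

View pics/s2.png

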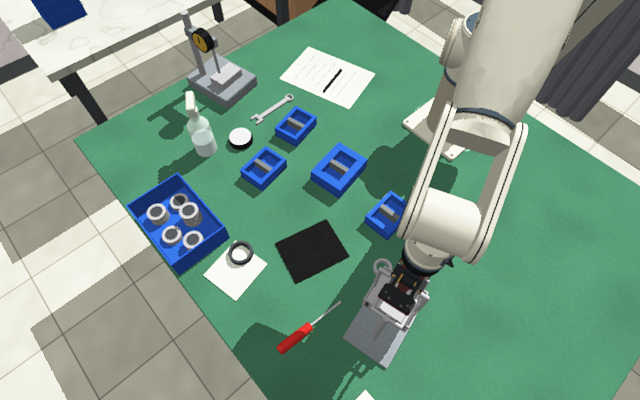

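The basket is held at the prongs, the empty pad shows at (312,250), and the small case once at (257,173) is now at (264,168), so the knock has happened. I lower the last few mm.

Call:
apply_moves(
  targets=[
    [-1,[0,0,0.04],[0,0,0]],
    [-1,[0,0,0.04],[0,0,0]],
    [-1,[0,0,0.02],[0,0,0]],
    [-1,[0,0,0],[0,0,0]],
  ],
)

```text
t: 14.12
ee_pos: [616.5, 299.2, 193.5]
orientation: [1.951, 2.462, 0.001]
ft_force: [-2.0, -1.4, 5.7]
width: 8.5
grasp_force: 30.0
```

Contact: Fz went from −2.4 to +5.7. I open and rise.

Call:
apply_moves(
  targets=[
    [-0.5,[0,0,0],[0,0,0]],
    [0,[0,0,0],[0,0,0]],
    [0.5,[0,0,0],[0,0,0]],
    [0.5,[0,0,0],[0,0,0]],
    [0.5,[0,0,0],[0,0,0]],
    [0.5,[0,0,0],[0,0,0]],
    [0.5,[0,0,-0.2],[0,0,0]],
    [0.5,[0,0,-0.4],[0,0,0]],
  ],
)

```text
t: 15.12
ee_pos: [615.9, 298.9, 222.6]
orientation: [-1.951, -2.461, 0.002]
ft_force: [0.0, -0.4, -0.5]
width: 65.7
grasp_force: 0.0
```

Call:
apply_moves(
  targets=[
    [0.5,[0,0,-0.8],[0,0,0]],
    [0.5,[0,0,-1],[0,0,0]],
    [0.5,[0,0,-1],[0,0,0]],
    [0.5,[0,0,-1],[0,0,0]],
    [0.5,[-0.6,-0.6,-0.4],[0,0,0]],
    [0.5,[-0.7,-0.7,0],[0,0,0]],
    [0.5,[-0.7,-0.7,0],[0,0,0]],
    [0.5,[-0.7,-0.7,0],[0,0,0]],
  ],
)

```text
t: 16.12
ee_pos: [514.6, 135.6, 434.1]
orientation: [1.95, 2.461, 0.003]
ft_force: [1.2, 0.4, -0.7]
width: 66.0
grasp_force: 0.0
```

Run:
```python
from h import *
plan(413,-20,420,75)
im,K,V=grab("scene"); cv2.imwrite("pics/s3c.png",cv2.resize(im[80:400,200:460],None,fx=1.8,fy=1.8))
print(ctrl.pinpoint("basket_bar","scene")[:1],proj([616,300,209],K,V))
for cam in("top","scene"):
    im,K,V=grab(cam)
    for n in("case_l1","case_s1"):
        for d in ctrl.pinpoint(n,cam)[:4]:
            if d["score"]>.5: print(cam,n,round(d["score"],2),unproj(d["xy"],K,V,0)[0].round(0)[:2])
```

```text
t16.1 pos [514.6 135.6 434.1] a 103.2 w 66.0 tilt [0.002 0.   ] | turn norm 0.313 rows>=3 shift [-3.532 -1.156  0.282]
[{'xy': [405.6, 282.8], 'score': 0.74}] [[405.17796329 283.97276537]]
top case_l1 0.66 [408. -89.]
top case_s1 0.9 [ 588. -255.]
top case_s1 0.89 [ 390. -330.]
top case_s1 0.57 [406. 127.]
scene case_l1 0.85 [422. -97.]
scene case_s1 0.98 [ 590. -271.]
scene case_s1 0.88 [ 410. -339.]
scene case_s1 0.63 [416. 117.]
```

View pics/s3c.png

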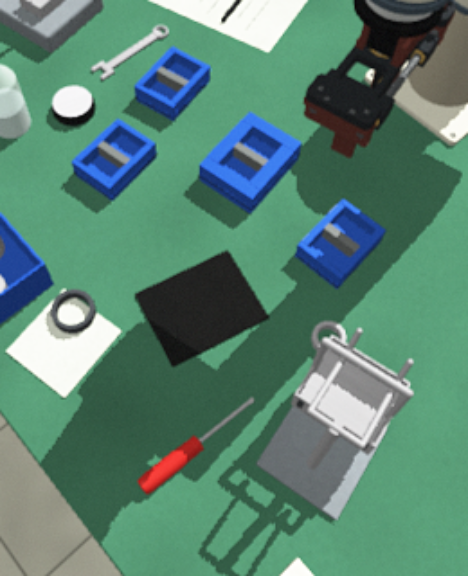

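The basket hangs across both prongs (bar found at (405.6,282.8), expected (405,284)), and the pad is clear. Next I fit silhouettes of the box models to the masks for case and pad poses.

```bash
cat >> h.py <<'E'
from scipy.optimize import minimize
DIM={"case_l1":(146,112,50),"case_s1":(120,88,42),"pad":(170,136,6)}
def hull(v,dim,K,V,z0):
    a,b,h=dim; c,s=np.cos(v[2]),np.sin(v[2])
    P=[[v[0]+c*x-s*y,v[1]+s*x+c*y,z0+z] for x in(-a/2,a/2) for y in(-b/2,b/2) for z in(0,h)]
    return cv2.convexHull((proj(P,K,V)*8).astype(np.int32))
def fit(cam,label,K,V,z0=0,near=None,ms=.4,yaws=range(-80,100,20)):
    "silhouette fit -> list of (iou,x,y,yawdeg)"
    out=[]
    for m in ctrl.masks_of(label,cam):
        if m["score"]<ms: continue
        ys,xs=np.nonzero(m["region"]); c0=unproj([xs.mean(),ys.mean()],K,V,z0+DIM[label][2]/2)[0]
        if near is not None and np.hypot(*(c0[:2]-near))>70: continue
        S=4; r=m["region"].astype(np.uint8)
        hu=cv2.convexHull(np.c_[xs,ys].astype(np.int32)); T=np.zeros((400,640),np.uint8); cv2.fillPoly(T,[hu],1)
        T=cv2.resize(T,None,fx=S,fy=S,interpolation=cv2.INTER_NEAREST)
        def cost(v):
            A=np.zeros_like(T); cv2.fillPoly(A,[(hull([v[0],v[1],v[2]/40],DIM[label],K,V,z0)*S//8+S//2).astype(np.int32)],1)
            return -(A&T).sum()/max(1,(A|T).sum())
        best=min((cost([c0[0],c0[1],np.radians(y)*40]),y) for y in yaws)
        q=minimize(cost,[c0[0],c0[1],np.radians(best[1])*40],method="Nelder-Mead",options=dict(initial_simplex=np.array([c0[0],c0[1],np.radians(best[1])*40])+np.array([[0,0,0],[8,0,0],[0,8,0],[0,0,8]]),maxiter=90))
        out.append((round(-q.fun,3),*q.x[:2].round(1),round(np.degrees(q.x[2]/40),1),round(m["score"],2)))
    return out
E
python3 - <<'E'
from h import *
for cam in("top","scene"):
    im,K,V=grab(cam)
    for n in("pad","case_l1","case_s1"): print(cam,n,fit(cam,n,K,V))
E
```

```text
top pad [(np.float64(-0.0), np.float64(491.8), np.float64(228.1), np.float64(95.0), 0.92), (np.float64(-0.0), np.float64(578.5), np.float64(422.5), np.float64(64.9), 0.52)]
top case_l1 [(np.float64(-0.0), np.float64(479.7), np.float64(-239.9), np.float64(-93.4), 0.73)]
top case_s1 [(np.float64(-0.0), np.float64(641.6), np.float64(-413.5), np.float64(-53.3), 0.72), (np.float64(-0.0), np.float64(284.4), np.float64(138.0), np.float64(-91.5), 0.7), (np.float64(-852516132438743.9), np.float64(405.8), np.float64(-327.7), np.float64(-77.0), 0.63)]
scene pad [(np.float64(-0.0), np.float64(686.1), np.float64(205.7), np.float64(-23.1), 0.79)]
scene case_l1 [(np.float64(-0.0), np.float64(481.5), np.float64(115.2), np.float64(-370.3), 0.62)]
scene case_s1 [(np.float64(-0.0), np.float64(505.8), np.float64(-176.1), np.float64(-266.6), 0.96), (np.float64(-0.0), np.float64(616.3), np.float64(-127.1), np.float64(-155.5), 0.74), (np.float64(-0.0), np.float64(445.3), np.float64(248.6), np.float64(4.5), 0.7)]h.py:47: RuntimeWarning: overflow encountered in scalar negative
  return -(A&T).sum()/max(1,(A|T).sum())
```

```bash
sed -i 's/-(A&T).sum()/-float((A\&T).sum())/' h.py
cat > look.py <<'E'
from h import *
for cam in("top","scene"):
    im,K,V=grab(cam)
    for n in("pad","case_l1","case_s1"): 
        for r in fit(cam,n,K,V): print(cam,n,*r)
E
python3 look.py; python3 -c "
from h import *
plan(413,-95,260,103.2)"
```

```text
top pad 0.949 656.1 36.6 -12.8 0.81
top case_l1 0.95 419.4 -99.1 10.0 0.93
top case_s1 0.94 401.3 -327.9 12.8 0.96
top case_s1 0.447 428.8 89.9 42.3 0.94
top case_s1 0.957 588.3 -264.4 9.4 0.76
top case_s1 0.4 414.8 -450.0 34.4 0.6
scene pad 0.965 657.1 39.2 -13.7 0.96
scene case_l1 0.957 419.9 -100.0 11.4 0.65
scene case_l1 0.927 593.2 292.4 -76.2 0.58
scene case_s1 0.965 419.1 113.4 6.0 0.95
scene case_s1 0.961 590.5 -262.9 10.3 0.7
scene case_s1 0.962 402.0 -325.9 14.2 0.64
t17.3 pos [515.6 136.8 432.2] a 103.2 w 65.8 tilt [0. 0.] | turn norm -0.000 rows>=1 shift [-4.045 -3.056  3.444]
```

Call:
apply_moves(
  targets=[
    [1,[-0.83,-0.59,0],[0,0,0]],
    [1,[-0.83,-0.59,0],[0,0,0]],
    [1,[-0.83,-0.59,0.4],[0,0,0]],
    [1,[-0.83,-0.59,0.5],[0,0,0]],
    [1,[-0.84,-0.59,0.5],[0,0,0]],
    [1,[0,0,1],[0,0,0.025]],
    [1,[0,0,1],[0,0,0]],
    [1,[0,0,0],[0,0,0]],
  ],
)

```text
t: 18.32
ee_pos: [417.0, -98.9, 259.7]
orientation: [-1.996, -2.418, 0.005]
ft_force: [0.3, -0.4, -0.6]
width: 87.7
grasp_force: 0.0
```

```bash
cat > wl.py <<'E'
import sys
from h import *
n=sys.argv[1]; near=np.array([float(sys.argv[2]),float(sys.argv[3])]); z=float(sys.argv[4])
im,K,V=grab("wrist",sys.argv[5] if len(sys.argv)>5 else None)
F=fit("wrist",n,K,V,near=near)
for r in F: print(n,*r)
for d in ctrl.pinpoint(n,"wrist")[:3]:
    q=unproj(d["xy"],K,V,0)[0]
    if np.hypot(*(q[:2]-near))<70: print("pin",round(d["score"],2),q[:2].round(1))
if F: plan(F[0][1],F[0][2],z,90+F[0][3])
E
python3 wl.py case_l1 420 -100 31 w5
```

```text
case_l1 0.981 417.9 -100.4 10.4 0.97
pin 0.66 [ 420.  -102.4]
t18.5 pos [420.8 -99.6 264.1] a 101.0 w 87.5 tilt [ 0.003 -0.001] | turn norm 0.006 rows>=1 shift [-0.006 -0.06   4.661]
```

View pics/w5.png

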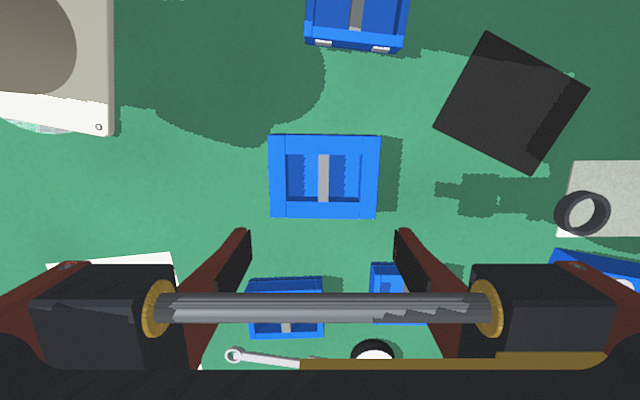

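The large case is centred between the fingers at (324,178), square to the tool, and the fit IoU is 0.98. The well is 100 mm long, so I narrow the jaw to about 48 mm and descend.

Call:
apply_moves(
  targets=[
    [0.1,[0,-0.05,0.9],[0,0,0.005]],
    [0.1,[0,0,1],[0,0,0]],
    [0.1,[0,0,1],[0,0,0]],
    [0.1,[0,0,0.7],[0,0,0]],
    [0.1,[0,0,0.3],[0,0,0]],
    [0.1,[0,0,0],[0,0,0]],
    [0.1,[0,0,0],[0,0,0]],
  ],
)

```text
t: 19.35
ee_pos: [418.7, -100.2, 68.7]
orientation: [2.007, 2.413, 0.002]
ft_force: [-0.3, -1.1, -0.5]
width: 48.5
grasp_force: 0.0
```

```bash
python3 -c "
from h import *
plan(418.5,-100.3,28,100.5)"
```

```text
t19.4 pos [ 418.7 -100.2   68.7] a 100.5 w 48.5 tilt [ 0.003 -0.001] | turn norm 0.000 rows>=1 shift [-0.002 -0.005  0.813]
```

Call:
apply_moves(
  targets=[
    [0.1,[0,0,0.25],[0,0,0]],
    [0.1,[0,0,0.25],[0,0,0]],
    [0.1,[0,0,0.2],[0,0,0]],
    [0.1,[0,0,0.1],[0,0,0]],
    [0.1,[0,0,0],[0,0,0]],
    [-1,[0,0,0],[0,0,0]],
    [-1,[0,0,0],[0,0,0]],
    [-1,[0,0,0],[0,0,0]],
  ],
)

```text
t: 20.35
ee_pos: [417.2, -99.9, 27.4]
orientation: [2.009, 2.415, 0.0]
ft_force: [-1.4, 0.8, -0.2]
width: 21.7
grasp_force: 0.0
```

Call:
apply_moves(
  targets=[
    [-1,[0,0,0],[0,0,0]],
    [-1,[0,0,0],[0,0,0]],
    [-1,[0,0,0],[0,0,0]],
    [-1,[0,0,0],[0,0,0]],
  ],
)

```text
t: 20.85
ee_pos: [417.1, -99.9, 27.3]
orientation: [2.009, 2.415, 0.0]
ft_force: [0.0, 0.3, 6.0]
width: 13.5
grasp_force: 30.0
```

```bash
python3 -c "
from h import *
plan(656,38,80,76)"
```

```text
t20.9 pos [417.1 -99.9  27.3] a 100.5 w 13.5 tilt [ 0. -0.] | turn norm 0.272 rows>=3 shift [ 3.831  3.968 -1.053]
```

Call:
apply_moves(
  targets=[
    [-1,[0,0,-0.1],[0,0,0]],
    [-1,[0,0,-0.3],[0,0,0]],
    [-1,[0,0,-0.6],[0,0,0]],
    [-1,[0,0,-0.8],[0,0,0]],
    [-1,[0,0,0],[0,0,0.07]],
    [-1,[0,0,0],[0,0,0.07]],
    [-1,[0,0,0],[0,0,0.07]],
    [-1,[0,0,0],[0,0,0.062]],
  ],
)

```text
t: 21.85
ee_pos: [416.5, -99.7, 117.8]
orientation: [-2.478, -1.93, 0.0]
ft_force: [-0.3, 1.6, -5.9]
width: 13.8
grasp_force: 30.0
```

Call:
apply_moves(
  targets=[
    [-1,[0.3,0.3,0],[0,0,0]],
    [-1,[0.6,0.6,0],[0,0,0]],
    [-1,[0.6,0.65,0],[0,0,0]],
    [-1,[0.6,0.65,0],[0,0,0]],
    [-1,[0.6,0.65,0],[0,0,0]],
    [-1,[0.6,0.6,0],[0,0,0]],
    [-1,[0.4,0.4,0],[0,0,0]],
    [-1,[0.1,0.1,0],[0,0,0]],
  ],
)

```text
t: 22.85
ee_pos: [656.2, 38.7, 117.2]
orientation: [2.472, 1.938, 0.001]
ft_force: [0.2, -0.4, -5.0]
width: 13.9
grasp_force: 30.0
```

Call:
apply_moves(
  targets=[
    [-1,[0,0,0],[0,0,0]],
    [-1,[0,0,0],[0,0,0]],
  ],
)

```text
t: 23.1
ee_pos: [653.4, 36.4, 116.9]
orientation: [-2.475, -1.934, 0.002]
ft_force: [-0.3, -0.1, -4.2]
width: 13.9
grasp_force: 30.0
```

```bash
python3 -c "
from h import *
plan(656,38,34,76)
im,K,V=grab('wrist','w6')
h=hull([656,38,np.radians(-14)],DIM['pad'],K,V,0)//8
print(fit('wrist','pad',K,V,near=np.array([656,38])))
cv2.polylines(im,[h],True,(0,255,255),1); cv2.imwrite('pics/w6.png',im)
"
```

```text
t23.1 pos [653.4  36.4 116.9] a 76.0 w 13.9 tilt [-0.002 -0.   ] | turn norm 0.000 rows>=1 shift [0.043 0.043 1.659]
[(np.float64(0.211), np.float64(654.9), np.float64(38.3), np.float64(-14.3), 0.94)]
```

View pics/w6.png

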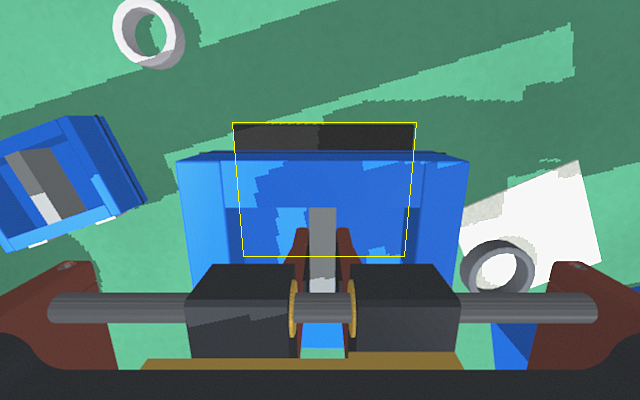

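The outline predicted for the pad at (656,38), −14° sits on the visible far edge (row 123, columns 232–416). I lower the case.

Call:
apply_moves(
  targets=[
    [-1,[0.04,0.04,0.2],[0,0,0]],
    [-1,[0,0,0.4],[0,0,0]],
    [-1,[0,0,0.4],[0,0,0]],
    [-1,[0,0,0.3],[0,0,0]],
    [-1,[0,0,0.2],[0,0,0]],
    [-1,[0,0,0.08],[0,0,0]],
    [-1,[0,0,0],[0,0,0]],
    [-1,[0,0,0],[0,0,0]],
  ],
)

```text
t: 24.2
ee_pos: [657.5, 38.3, 38.9]
orientation: [2.475, 1.934, 0.002]
ft_force: [0.6, 0.3, -4.9]
width: 13.7
grasp_force: 30.0
```

```bash
python3 -c "
from h import *
plan(656,38,33.3,76)
print(ctrl.get_obs()['ft_force'])"
```

```text
t24.2 pos [657.5  38.3  38.9] a 76.0 w 13.7 tilt [0.001 0.   ] | turn norm 0.000 rows>=1 shift [-0.013 -0.028  0.111]
[ 0.60152951  0.31095238 -4.88632873]
```

Call:
apply_moves(
  targets=[
    [-1,[0,-0.01,0.04],[0,0,0]],
    [-1,[0,0,0.04],[0,0,0]],
    [-1,[0,0,0.02],[0,0,0]],
    [-1,[0,0,0],[0,0,0]],
    [-1,[0,0,0],[0,0,0]],
  ],
)

```text
t: 24.82
ee_pos: [656.5, 38.4, 33.4]
orientation: [-2.475, -1.934, 0.0]
ft_force: [-2.6, 0.1, -0.8]
width: 13.8
grasp_force: 30.0
```

Call:
apply_moves(
  targets=[
    [-1,[0,0,0.01],[0,0,0]],
    [-0.5,[0,0,0],[0,0,0]],
    [0,[0,0,0],[0,0,0]],
    [0.1,[0,0,0],[0,0,0]],
    [0.1,[0,0,0],[0,0,0]],
    [0.1,[0,0,0],[0,0,0]],
    [0.1,[0,0,-0.2],[0,0,0]],
    [0.1,[0,0,-0.6],[0,0,0]],
  ],
)

```text
t: 25.82
ee_pos: [655.3, 38.4, 72.1]
orientation: [-2.474, -1.933, 0.004]
ft_force: [0.9, -0.1, 0.3]
width: 48.2
grasp_force: 0.0
```

Call:
apply_moves(
  targets=[
    [0.1,[0,0,-1],[0,0,0]],
    [0.1,[0,0,-1],[0,0,0]],
    [0.1,[0,0,-1],[0,0,0]],
    [0.1,[0,0,-1],[0,0,0]],
    [0.1,[0,0,0],[0,0,0]],
    [0.1,[0,0,0],[0,0,0]],
  ],
)

```text
t: 26.58
ee_pos: [656.0, 38.4, 272.6]
orientation: [-2.475, -1.934, 0.0]
ft_force: [-0.4, -0.4, 0.1]
width: 47.9
grasp_force: 0.0
```

```bash
cat >> h.py <<'E'
def stack(label,z0,cams=("wrist",)):
    for c in cams:
        im,K,V=grab(c)
        for r in fit(c,label,K,V,z0=z0,near=np.array([656,38]),yaws=range(-34,10,5)): print(c,label,z0,*r)
E
python3 -c "
from h import *
stack('case_l1',6,('wrist','scene','top'))
plan(419,113.4,262,96)"; python3 look.py | grep s1
```

```text
wrist case_l1 6 0.98 656.4 38.4 -14.6 0.92
scene case_l1 6 0.97 658.6 38.2 -14.6 0.67
top case_l1 6 0.066 703.7 13.6 -3.0 0.43
t26.9 pos [656.   38.4 271.4] a 76.0 w 48.3 tilt [-0.002 -0.   ] | turn norm -0.222 rows>=2 shift [ 1.988 -4.557  0.188]
top case_s1 0.952 589.4 -265.1 10.1 0.84
top case_s1 0.939 401.4 -327.7 13.8 0.69
scene case_s1 0.963 419.3 113.7 5.3 0.89
scene case_s1 0.963 589.8 -263.9 10.0 0.77
scene case_s1 0.208 456.9 -348.8 56.6 0.67
```

Call:
apply_moves(
  targets=[
    [0.1,[0,0,0],[0,0,-0.108]],
    [0.1,[0,0,0],[0,0,-0.108]],
    [0.1,[0.4,-0.9,0],[0,0,0]],
    [0.1,[0.4,-0.95,0],[0,0,0]],
    [0.1,[0.4,-0.95,0],[0,0,0]],
    [0.1,[0.4,-0.95,0.1],[0,0,0]],
    [0.1,[0.35,-0.8,0.1],[0,0,0]],
    [0.1,[0,0,0],[0,0,0]],
  ],
)

```text
t: 28.28
ee_pos: [418.2, 114.2, 262.6]
orientation: [-2.111, -2.326, 0.001]
ft_force: [1.3, -0.7, 0.1]
width: 48.3
grasp_force: 0.0
```

```bash
python3 wl.py case_s1 419 113.5 20
```

```text
case_s1 0.983 418.0 113.5 4.9 0.94
pin 0.96 [415.9 109.8]
t28.4 pos [422.1 113.9 263.3] a 95.5 w 48.1 tilt [0.002 0.   ] | turn norm 0.006 rows>=1 shift [-2.000e-03 -8.300e-02  4.866e+00]
```

Call:
apply_moves(
  targets=[
    [0.1,[0,-0.04,0.9],[0,0,0.005]],
    [0.1,[0,0,1],[0,0,0]],
    [0.1,[0,0,1],[0,0,0]],
    [0.1,[0,0,0.8],[0,0,0]],
    [0.1,[0,0,0.4],[0,0,0]],
    [0.1,[0,0,0],[0,0,0]],
    [0.1,[0,0,0],[0,0,0]],
  ],
)

```text
t: 29.3
ee_pos: [420.0, 113.6, 58.1]
orientation: [2.123, 2.315, 0.001]
ft_force: [0.1, -0.6, 0.5]
width: 48.2
grasp_force: 0.0
```

```bash
python3 wl.py case_s1 418.5 113.5 20; python3 -c "
from h import *
plan(418.3,113.5,20,95)"
```

```text
case_s1 0.94 417.6 112.6 5.5 0.96
pin 0.98 [416.4 111.2]
t29.4 pos [419.8 113.8  58.6] a 95.0 w 48.2 tilt [0.002 0.001] | turn norm -0.006 rows>=1 shift [-0.019 -0.046  0.773]
t29.4 pos [419.8 113.8  58.6] a 95.0 w 48.2 tilt [0.002 0.001] | turn norm -0.000 rows>=1 shift [-0.003 -0.031  0.773]
```

Call:
apply_moves(
  targets=[
    [0.1,[-0.01,-0.03,0.25],[0,0,0]],
    [0.1,[0,0,0.25],[0,0,0]],
    [0.1,[0,0,0.17],[0,0,0]],
    [0.1,[0,0,0.1],[0,0,0]],
    [0.1,[0,0,0],[0,0,0]],
    [-1,[0,0,0],[0,0,0]],
    [-1,[0,0,0],[0,0,0]],
    [-1,[0,0,0],[0,0,0]],
  ],
)

```text
t: 30.45
ee_pos: [417.5, 113.1, 19.4]
orientation: [2.122, 2.316, 0.001]
ft_force: [0.6, 0.3, 0.3]
width: 21.6
grasp_force: 0.0
```

Call:
apply_moves(
  targets=[
    [-1,[0,0,0],[0,0,0]],
    [-1,[0,0,0],[0,0,0]],
    [-1,[0,0,0],[0,0,0]],
    [-1,[0,0,0],[0,0,0]],
  ],
)

```text
t: 30.95
ee_pos: [417.4, 113.0, 19.3]
orientation: [2.122, 2.316, 0.0]
ft_force: [-0.4, -0.1, 4.9]
width: 14.0
grasp_force: 30.0
```

```bash
python3 -c "
from h import *
plan(656.3,38.2,76,76)"
```

```text
t30.9 pos [417.4 113.   19.3] a 95.0 w 14.0 tilt [0. 0.] | turn norm 0.211 rows>=2 shift [-0.296  4.998 -1.134]
```

Call:
apply_moves(
  targets=[
    [-1,[0,0,-0.1],[0,0,0]],
    [-1,[0,0,-0.3],[0,0,0]],
    [-1,[0,0,-0.6],[0,0,0]],
    [-1,[0,0,-0.8],[0,0,0]],
    [-1,[0,0,-0.6],[0,0,0]],
    [-1,[0,0,0],[0,0,0.07]],
    [-1,[0,0,0],[0,0,0.07]],
    [-1,[0,0,0],[0,0,0.071]],
  ],
)

```text
t: 31.95
ee_pos: [417.0, 112.9, 140.0]
orientation: [2.479, 1.93, 0.001]
ft_force: [-0.5, -0.2, -3.6]
width: 14.0
grasp_force: 30.0
```

Call:
apply_moves(
  targets=[
    [-1,[-0.05,0.4,0],[0,0,0]],
    [-1,[-0.05,0.8,0],[0,0,0]],
    [-1,[-0.05,0.9,0],[0,0,0]],
    [-1,[-0.05,0.9,0],[0,0,0]],
    [-1,[-0.05,0.9,0],[0,0,0]],
    [-1,[-0.05,0.7,0],[0,0,0]],
    [-1,[0,0.3,0],[0,0,0]],
    [-1,[0,0.1,0],[0,0,0]],
  ],
)

```text
t: 32.95
ee_pos: [656.5, 37.6, 138.8]
orientation: [-2.475, -1.935, 0.001]
ft_force: [-1.1, 0.8, -2.9]
width: 14.0
grasp_force: 30.0
```

Call:
apply_moves(
  targets=[
    [-1,[0,0,0.2],[0,0,0]],
    [-1,[0,0,0.3],[0,0,0]],
    [-1,[0,0,0.3],[0,0,0]],
    [-1,[0,0,0.2],[0,0,0]],
    [-1,[0,0,0.1],[0,0,0]],
    [-1,[0,0,0],[0,0,0]],
    [-1,[0,0,0],[0,0,0]],
  ],
)

```text
t: 33.83
ee_pos: [656.7, 38.1, 84.6]
orientation: [2.475, 1.934, 0.001]
ft_force: [0.7, 0.0, -3.2]
width: 13.6
grasp_force: 30.0
```

```bash
python3 -c "
from h import *
for i in range(4): plan(656.3,38.2,75.3,76); ctrl.get_image('top')
print(ctrl.get_obs()['ft_force'])"
```

```text
t33.8 pos [656.7  38.1  84.6] a 76.0 w 13.6 tilt [0.001 0.   ] | turn norm 0.000 rows>=1 shift [ 0.001 -0.008  0.187]
t33.9 pos [656.7  38.1  84.7] a 76.0 w 13.8 tilt [0.001 0.   ] | turn norm 0.000 rows>=1 shift [ 0.001 -0.009  0.189]
t33.9 pos [656.7  38.   84.7] a 76.0 w 14.1 tilt [0.001 0.   ] | turn norm 0.000 rows>=1 shift [ 0.002 -0.008  0.188]
t34.0 pos [656.6  38.   84.7] a 76.0 w 13.8 tilt [0.001 0.   ] | turn norm 0.000 rows>=1 shift [ 0.001 -0.007  0.188]
[-0.06009092  0.26629722 -4.02072565]
```

Call:
apply_moves(
  targets=[
    [-1,[0,-0.01,0.07],[0,0,0]],
    [-1,[0,0,0.05],[0,0,0]],
    [-1,[0,0,0.04],[0,0,0]],
    [-1,[0,0,0.03],[0,0,0]],
    [-1,[0,0,0],[0,0,0]],
    [-1,[0,0,0],[0,0,0]],
  ],
)

```text
t: 34.78
ee_pos: [655.7, 38.2, 75.4]
orientation: [-2.475, -1.934, 0.0]
ft_force: [-4.2, -0.2, 5.9]
width: 14.0
grasp_force: 30.0
```

Call:
apply_moves(
  targets=[
    [-0.5,[0,0,0],[0,0,0]],
    [0,[0,0,0],[0,0,0]],
    [0.1,[0,0,0],[0,0,0]],
    [0.1,[0,0,0],[0,0,0]],
    [0.1,[0,0,0],[0,0,0]],
    [0.1,[0,0,-0.2],[0,0,0]],
    [0.1,[0,0,-0.6],[0,0,0]],
    [0.1,[0,0,-1],[0,0,0]],
  ],
)

```text
t: 35.78
ee_pos: [654.6, 38.1, 164.6]
orientation: [-2.474, -1.933, 0.004]
ft_force: [1.1, -0.3, -0.7]
width: 48.5
grasp_force: 0.0
```

Call:
apply_moves(
  targets=[
    [0.1,[0,0,-1],[0,0,0]],
    [0.1,[0,0,-1],[0,0,0]],
    [0.1,[0,0,-0.6],[0,0,0]],
    [0.1,[0,0,0],[0,0,0]],
    [0.1,[0,0,0],[0,0,0]],
  ],
)

```text
t: 36.4
ee_pos: [655.1, 38.1, 293.8]
orientation: [-2.475, -1.934, 0.002]
ft_force: [0.1, -0.3, 0.1]
width: 48.0
grasp_force: 0.0
```

```bash
python3 -c "
from h import *
stack('case_s1',56,('wrist','scene'))
plan(589.7,-264.3,270,100)"; python3 look.py | grep s1
```

```text
scene case_s1 56 0.974 657.7 38.3 -13.7 0.72
t36.6 pos [655.1  38.1 293. ] a 76.0 w 48.4 tilt [-0.003 -0.   ] | turn norm -0.267 rows>=3 shift [-5.73  -2.339  0.46 ]
top case_s1 0.938 401.7 -327.9 14.8 0.97
top case_s1 0.951 589.0 -263.2 10.0 0.61
top case_s1 0.087 707.2 13.2 0.4 0.42
scene case_s1 0.895 640.0 20.0 -12.0 0.72
scene case_s1 0.923 589.5 -263.4 11.7 0.56
```

Call:
apply_moves(
  targets=[
    [0.1,[0,0,0],[0,0,-0.09]],
    [0.1,[0,0,0],[0,0,-0.09]],
    [0.1,[0,0,0],[0,0,-0.09]],
    [0.1,[-0.9,-0.37,0],[0,0,0]],
    [0.1,[-1,-0.4,0],[0,0,0]],
    [0.1,[-1,-0.4,0],[0,0,0]],
    [0.1,[-1,-0.4,0],[0,0,0]],
    [0.1,[-1,-0.4,0],[0,0,0]],
  ],
)

```text
t: 38.0
ee_pos: [602.3, -222.2, 294.9]
orientation: [2.012, 2.412, 0.0]
ft_force: [1.3, -0.4, 0.9]
width: 48.6
grasp_force: 0.0
```

Call:
apply_moves(
  targets=[
    [0.1,[-0.83,-0.36,0.2],[0,0,0]],
    [0.1,[0,0,0.3],[0,0,0]],
    [0.1,[0,0,0],[0,0,0]],
    [0.1,[0,0,0],[0,0,0]],
  ],
)

```text
t: 38.5
ee_pos: [592.9, -263.4, 269.9]
orientation: [-2.011, -2.413, -0.0]
ft_force: [0.9, 1.0, -0.7]
width: 48.3
grasp_force: 0.0
```

```bash
python3 wl.py case_s1 589.5 -264 20
```

```text
case_s1 0.981 588.0 -263.7 9.9 0.81
pin 0.69 [ 584.1 -262.1]
t38.6 pos [ 593.1 -263.7  270.3] a 100.4 w 48.4 tilt [ 0.001 -0.   ] | turn norm 0.006 rows>=1 shift [ 0.017 -0.101  5.007]
```

Call:
apply_moves(
  targets=[
    [0.1,[0.01,-0.09,0.9],[0,0,0.005]],
    [0.1,[0,0,1],[0,0,0]],
    [0.1,[0,0,1],[0,0,0]],
    [0.1,[0,0,0.9],[0,0,0]],
    [0.1,[0,0,0.4],[0,0,0]],
    [0.1,[0,0,0],[0,0,0]],
    [0.1,[0,0,0],[0,0,0]],
  ],
)

```text
t: 39.52
ee_pos: [589.4, -265.4, 61.6]
orientation: [2.02, 2.402, 0.001]
ft_force: [0.1, -0.4, 0.3]
width: 48.4
grasp_force: 0.0
```

```bash
python3 wl.py case_s1 588.5 -264 20; python3 -c "
from h import *
plan(588.4,-263.7,20,100)"
```

```text
case_s1 0.954 587.7 -263.7 10.0 0.61
pin 0.95 [ 584.5 -264.4]
t39.7 pos [ 589.1 -265.4   61.5] a 99.9 w 48.5 tilt [ 0.003 -0.001] | turn norm -0.001 rows>=1 shift [ 0.038 -0.021  0.831]
t39.7 pos [ 589.1 -265.4   61.5] a 99.9 w 48.5 tilt [ 0.003 -0.001] | turn norm -0.001 rows>=1 shift [ 0.035 -0.007  0.831]
```

Call:
apply_moves(
  targets=[
    [0.1,[0.03,-0.02,0.25],[0,0,0]],
    [0.1,[0,0,0.25],[0,0,0]],
    [0.1,[0,0,0.23],[0,0,0]],
    [0.1,[0,0,0.1],[0,0,0]],
    [0.1,[0,0,0],[0,0,0]],
    [-1,[0,0,0],[0,0,0]],
    [-1,[0,0,0],[0,0,0]],
    [-1,[0,0,0],[0,0,0]],
  ],
)

```text
t: 40.67
ee_pos: [586.9, -263.7, 18.6]
orientation: [2.022, 2.404, 0.0]
ft_force: [-0.5, -0.4, 0.6]
width: 21.6
grasp_force: 0.0
```

Call:
apply_moves(
  targets=[
    [-1,[0,0,0],[0,0,0]],
    [-1,[0,0,0],[0,0,0]],
    [-1,[0,0,0],[0,0,0]],
    [-1,[0,0,0],[0,0,0]],
  ],
)

```text
t: 41.18
ee_pos: [586.9, -263.6, 18.4]
orientation: [2.022, 2.404, 0.0]
ft_force: [-0.9, 0.9, 3.6]
width: 14.0
grasp_force: 30.0
```

```bash
python3 -c "
from h import *
plan(656.5,38.2,118,76)"
```

```text
t41.2 pos [ 586.9 -263.6   18.4] a 99.9 w 14.0 tilt [ 0. -0.] | turn norm 0.265 rows>=3 shift [ 6.194 -0.11  -1.991]
```

Call:
apply_moves(
  targets=[
    [-1,[0,0,-0.1],[0,0,0]],
    [-1,[0,0,-0.3],[0,0,0]],
    [-1,[0,0,-0.6],[0,0,0]],
    [-1,[0,0,-0.8],[0,0,0]],
    [-1,[0,0,-0.8],[0,0,0.065]],
    [-1,[0,0,-0.6],[0,0,0.065]],
    [-1,[0,0,-0.2],[0,0,0.065]],
    [-1,[0,0,0],[0,0,0.07]],
  ],
)

```text
t: 42.18
ee_pos: [587.1, -263.8, 190.4]
orientation: [2.477, 1.929, 0.002]
ft_force: [0.6, 0.0, -3.5]
width: 13.6
grasp_force: 30.0
```

Call:
apply_moves(
  targets=[
    [-1,[0.4,-0.01,0],[0,0,0]],
    [-1,[0.8,-0.02,0],[0,0,0]],
    [-1,[1,-0.02,0],[0,0,0]],
    [-1,[1,-0.02,0],[0,0,0]],
    [-1,[1,-0.02,0],[0,0,0]],
    [-1,[0.9,-0.02,0],[0,0,0]],
    [-1,[0.7,0,0],[0,0,0]],
    [-1,[0.39,0,0],[0,0,0]],
  ],
)

```text
t: 43.18
ee_pos: [655.9, 40.8, 188.1]
orientation: [-2.471, -1.939, 0.001]
ft_force: [0.3, -0.0, -3.3]
width: 14.1
grasp_force: 30.0
```

Call:
apply_moves(
  targets=[
    [-1,[0,0,0.2],[0,0,0]],
    [-1,[0,0,0.3],[0,0,0]],
    [-1,[0,0,0.3],[0,0,0]],
    [-1,[0,0,0.2],[0,0,0]],
    [-1,[0,0,0.1],[0,0,0]],
    [-1,[0,0,0],[0,0,0]],
    [-1,[0,0,0],[0,0,0]],
  ],
)

```text
t: 44.05
ee_pos: [656.6, 38.0, 133.7]
orientation: [2.475, 1.934, 0.001]
ft_force: [-0.1, -0.3, -3.0]
width: 13.6
grasp_force: 30.0
```

```bash
python3 -c "
from h import *
plan(656.5,38.2,116.4,76)"
```

```text
t44.0 pos [656.6  38.  133.7] a 76.0 w 13.6 tilt [0.001 0.   ] | turn norm 0.000 rows>=1 shift [ 0.003 -0.002  0.345]
```

Call:
apply_moves(
  targets=[
    [-1,[0,0,0.12],[0,0,0]],
    [-1,[0,0,0.08],[0,0,0]],
    [-1,[0,0,0.06],[0,0,0]],
    [-1,[0,0,0.04],[0,0,0]],
    [-1,[0,0,0.03],[0,0,0]],
    [-1,[0,0,0.01],[0,0,0]],
    [-1,[0,0,0],[0,0,0]],
    [-1,[0,0,0],[0,0,0]],
  ],
)

```text
t: 45.05
ee_pos: [656.3, 38.1, 116.4]
orientation: [2.475, 1.934, 0.0]
ft_force: [-0.8, -0.1, 0.4]
width: 13.8
grasp_force: 30.0
```

Call:
apply_moves(
  targets=[
    [-1,[0,0,0.01],[0,0,0]],
    [-0.5,[0,0,0],[0,0,0]],
    [0,[0,0,0],[0,0,0]],
    [0.1,[0,0,0],[0,0,0]],
    [0.1,[0,0,0],[0,0,0]],
    [0.1,[0,0,0],[0,0,0]],
    [0.1,[0,0,-0.2],[0,0,0]],
    [0.1,[0,0,-0.6],[0,0,0]],
  ],
)

```text
t: 46.05
ee_pos: [655.1, 38.0, 155.1]
orientation: [-2.474, -1.933, 0.004]
ft_force: [-0.7, 0.5, -0.0]
width: 48.5
grasp_force: 0.0
```

Call:
apply_moves(
  targets=[
    [0.1,[0,0,-1],[0,0,0]],
    [0.1,[0,0,-1],[0,0,0]],
    [0.1,[0,0,-1],[0,0,0]],
    [0.1,[0,0,-0.4],[0,0,0]],
    [0.1,[0,0,0],[0,0,0]],
    [0.1,[0,0,0],[0,0,0]],
  ],
)

```text
t: 46.8
ee_pos: [655.5, 38.0, 324.6]
orientation: [-2.475, -1.934, 0.002]
ft_force: [-0.6, 0.3, -0.5]
width: 48.2
grasp_force: 0.0
```

```bash
python3 -c "
from h import *
stack('case_s1',98,('wrist','scene'))
plan(402,-327.5,270,104)"; python3 look.py | grep s1
```

```text
wrist case_s1 98 0.982 656.7 38.3 -13.2 0.67
scene case_s1 98 0.968 658.7 38.6 -14.1 0.95
scene case_s1 98 0.48 672.6 57.8 -13.4 0.73
t47.0 pos [655.6  38.  324.2] a 76.0 w 48.5 tilt [-0.002 -0.   ] | turn norm -0.311 rows>=3 shift [-5.867 -6.691  1.084]
top case_s1 0.935 403.2 -327.1 13.4 0.74
top case_s1 0.115 709.2 16.6 13.9 0.42
scene case_s1 0.831 630.7 2.7 -13.8 0.93
scene case_s1 0.495 646.6 28.1 -12.6 0.65
scene case_s1 0.26 449.6 -344.1 52.7 0.57
```

Call:
apply_moves(
  targets=[
    [0.1,[0,0,0],[0,0,-0.103]],
    [0.1,[0,0,0],[0,0,-0.104]],
    [0.1,[0,0,0],[0,0,-0.104]],
    [0.1,[-0.73,-0.83,0],[0,0,0]],
    [0.1,[-0.73,-0.83,0],[0,0,0]],
    [0.1,[-0.73,-0.83,0],[0,0,0]],
    [0.1,[-0.73,-0.83,0],[0,0,0]],
    [0.1,[-0.73,-0.83,0],[0,0,0]],
  ],
)

```text
t: 48.4
ee_pos: [497.9, -190.5, 326.0]
orientation: [1.933, 2.475, 0.0]
ft_force: [0.6, -0.5, -0.4]
width: 48.2
grasp_force: 0.0
```

Call:
apply_moves(
  targets=[
    [0.1,[-0.73,-0.83,0],[0,0,0]],
    [0.1,[-0.73,-0.83,0.1],[0,0,0]],
    [0.1,[-0.74,-0.84,0.2],[0,0,0]],
    [0.1,[0,0,0.7],[0,0,0]],
    [0.1,[0,0,0],[0,0,0]],
    [0.1,[0,0,0],[0,0,0]],
  ],
)

```text
t: 49.15
ee_pos: [405.0, -326.1, 276.6]
orientation: [1.933, 2.476, 0.0]
ft_force: [0.1, 0.6, 0.5]
width: 48.5
grasp_force: 0.0
```

```bash
python3 wl.py case_s1 402 -327.5 20
```

```text
case_s1 0.984 400.0 -327.6 13.3 0.69
pin 0.95 [ 402.  -321.3]
t49.3 pos [ 405.3 -326.1  277. ] a 104.1 w 48.4 tilt [ 0.002 -0.001] | turn norm 0.009 rows>=1 shift [-4.00e-03 -1.10e-01  5.14e+00]
```

Call:
apply_moves(
  targets=[
    [0.1,[0,-0.09,0.9],[0,0,0.008]],
    [0.1,[0,0,1],[0,0,0]],
    [0.1,[0,0,1],[0,0,0]],
    [0.1,[0,0,1],[0,0,0]],
    [0.1,[0,0,0.4],[0,0,0]],
    [0.1,[0,0,0],[0,0,0]],
    [0.1,[0,0,0],[0,0,0]],
  ],
)

```text
t: 50.18
ee_pos: [401.1, -327.8, 61.9]
orientation: [1.948, 2.462, -0.0]
ft_force: [1.6, -0.4, 0.7]
width: 47.9
grasp_force: 0.0
```

```bash
python3 wl.py case_s1 400.5 -327.5 20; python3 -c "
from h import *
plan(400.5,-327.5,20,103.3)"
```

```text
case_s1 0.941 400.3 -328.0 13.5 0.64
pin 0.87 [ 402.4 -328. ]
t50.3 pos [ 400.8 -327.9   62.1] a 103.3 w 48.5 tilt [ 0.002 -0.002] | turn norm -0.002 rows>=1 shift [ 0.    -0.011  0.841]
t50.3 pos [ 400.8 -327.9   62.1] a 103.3 w 48.5 tilt [ 0.002 -0.002] | turn norm -0.000 rows>=1 shift [ 0.009 -0.005  0.841]
```

Call:
apply_moves(
  targets=[
    [0.1,[0,0,0.25],[0,0,0]],
    [0.1,[0,0,0.25],[0,0,0]],
    [0.1,[0,0,0.22],[0,0,0]],
    [0.1,[0,0,0.1],[0,0,0]],
    [0.1,[0,0,0],[0,0,0]],
    [-1,[0,0,0],[0,0,0]],
    [-1,[0,0,0],[0,0,0]],
    [-1,[0,0,0],[0,0,0]],
  ],
)

```text
t: 51.32
ee_pos: [400.1, -327.4, 20.0]
orientation: [1.949, 2.463, -0.0]
ft_force: [0.0, -0.5, 0.1]
width: 21.8
grasp_force: 0.0
```

Call:
apply_moves(
  targets=[
    [-1,[0,0,0],[0,0,0]],
    [-1,[0,0,0],[0,0,0]],
    [-1,[0,0,0],[0,0,0]],
    [-1,[0,0,0],[0,0,0]],
  ],
)

```text
t: 51.82
ee_pos: [400.0, -327.4, 19.9]
orientation: [1.95, 2.463, -0.0]
ft_force: [-1.3, -0.0, 4.8]
width: 14.1
grasp_force: 30.0
```

```bash
python3 -c "
from h import *
plan(656.5,38.2,160,76)"
```

```text
t51.8 pos [ 400.  -327.4   19.9] a 103.3 w 14.1 tilt [ 0. -0.] | turn norm 0.303 rows>=3 shift [ 8.335  3.21  -2.803]
```

Call:
apply_moves(
  targets=[
    [-1,[0,0,-0.1],[0,0,0]],
    [-1,[0,0,-0.35],[0,0,0]],
    [-1,[0,0,-0.7],[0,0,0]],
    [-1,[0,0,-0.8],[0,0,0]],
    [-1,[0,0,-0.8],[0,0,0.076]],
    [-1,[0,0,-0.7],[0,0,0.076]],
    [-1,[0,0,-0.5],[0,0,0.076]],
    [-1,[0,0,-0.3],[0,0,0.075]],
  ],
)

```text
t: 52.82
ee_pos: [400.1, -327.3, 234.6]
orientation: [2.477, 1.928, 0.001]
ft_force: [-0.1, 0.0, -3.7]
width: 13.8
grasp_force: 30.0
```

Call:
apply_moves(
  targets=[
    [-1,[0.5,0.19,0],[0,0,0]],
    [-1,[0.9,0.35,0],[0,0,0]],
    [-1,[1,0.38,0],[0,0,0]],
    [-1,[1,0.38,0],[0,0,0]],
    [-1,[1,0.38,0],[0,0,0]],
    [-1,[1,0.38,0],[0,0,0]],
    [-1,[1,0.38,0],[0,0,0]],
    [-1,[0.9,0.35,0],[0,0,0]],
  ],
)

```text
t: 53.82
ee_pos: [624.0, -5.0, 233.0]
orientation: [2.475, 1.935, 0.0]
ft_force: [1.2, -0.4, -2.9]
width: 13.8
grasp_force: 30.0
```

Call:
apply_moves(
  targets=[
    [-1,[0.6,0.24,0],[0,0,0]],
    [-1,[0.35,0.14,0],[0,0,0]],
    [-1,[0.08,0.04,0],[0,0,0]],
    [-1,[0,0,0.3],[0,0,0]],
    [-1,[0,0,0.3],[0,0,0]],
    [-1,[0,0,0.3],[0,0,0]],
    [-1,[0,0,0.1],[0,0,0]],
    [-1,[0,0,0],[0,0,0]],
  ],
)

```text
t: 54.82
ee_pos: [656.1, 37.9, 181.5]
orientation: [-2.475, -1.934, 0.001]
ft_force: [0.4, 0.1, -3.3]
width: 14.0
grasp_force: 30.0
```

```bash
python3 -c "
from h import *
ctrl.get_image('top'); ctrl.get_image('top')
plan(656.5,38.2,159.9,76)"
```

```text
t54.9 pos [656.7  38.  182.6] a 76.0 w 14.0 tilt [0.001 0.   ] | turn norm 0.000 rows>=1 shift [ 0.002 -0.005  0.453]
```

Call:
apply_moves(
  targets=[
    [-1,[0,0,0.14],[0,0,0]],
    [-1,[0,0,0.12],[0,0,0]],
    [-1,[0,0,0.08],[0,0,0]],
    [-1,[0,0,0.05],[0,0,0]],
    [-1,[0,0,0.03],[0,0,0]],
    [-1,[0,0,0.02],[0,0,0]],
    [-1,[0,0,0.01],[0,0,0]],
    [-1,[0,0,0],[0,0,0]],
  ],
)

```text
t: 55.92
ee_pos: [656.5, 38.1, 159.9]
orientation: [2.475, 1.934, 0.0]
ft_force: [-0.9, -0.3, -2.9]
width: 14.1
grasp_force: 30.0
```

Call:
apply_moves(
  targets=[
    [-1,[0,0,0.01],[0,0,0]],
    [-1,[0,0,0.01],[0,0,0]],
    [-1,[0,0,0],[0,0,0]],
    [-1,[0,0,0],[0,0,0]],
  ],
)

```text
t: 56.42
ee_pos: [656.5, 38.1, 159.9]
orientation: [2.475, 1.934, 0.001]
ft_force: [-3.6, 0.1, 7.2]
width: 13.8
grasp_force: 30.0
```

Seated (Fz +7). I release, rise and back away.

Call:
apply_moves(
  targets=[
    [-0.5,[0,0,0],[0,0,0]],
    [0,[0,0,0],[0,0,0]],
    [0.1,[0,0,0],[0,0,0]],
    [0.1,[0,0,0],[0,0,0]],
    [0.1,[0,0,0],[0,0,0]],
    [0.1,[0,0,-0.2],[0,0,0]],
    [0.1,[0,0,-0.6],[0,0,0]],
    [0.1,[0,0,-1],[0,0,0]],
  ],
)

```text
t: 57.42
ee_pos: [655.3, 38.0, 248.5]
orientation: [-2.474, -1.933, 0.004]
ft_force: [1.0, -0.2, -0.4]
width: 47.9
grasp_force: 0.0
```

Call:
apply_moves(
  targets=[
    [0.1,[0,0,-1],[0,0,0]],
    [0.1,[0,0,-1],[0,0,0]],
    [0.1,[-0.2,-0.8,-0.5],[0,0,0]],
    [0.1,[-0.2,-0.9,0],[0,0,0]],
    [0.1,[-0.2,-0.9,0],[0,0,0]],
    [0.1,[-0.2,-0.9,0],[0,0,0]],
    [0.1,[0,0,0],[0,0,0]],
    [0.1,[0,0,0],[0,0,0]],
  ],
)

```text
t: 58.42
ee_pos: [477.8, 41.6, 374.7]
orientation: [2.474, 1.934, 0.003]
ft_force: [0.2, -0.6, -0.2]
width: 48.5
grasp_force: 0.0
```

```bash
python3 -c "
from h import *
stack('case_s1',140,('top','scene'))
im,K,V=grab('scene'); cv2.imwrite('pics/s9.png',im)
print(ctrl.pinpoint('basket_bar','scene')[:1])
plan(656,38,200,76)"
```

```text
top case_s1 140 0.842 661.0 37.7 -15.9 0.62
scene case_s1 140 0.972 658.7 39.5 -13.4 0.62
scene case_s1 140 0.478 671.7 52.7 -13.0 0.55
[{'xy': [403.1, 280.9], 'score': 0.61}]
t58.7 pos [477.5  41.5 373.4] a 76.0 w 48.4 tilt [-0.001 -0.   ] | turn norm 0.000 rows>=1 shift [0.795 3.481 3.467]
```

View pics/s9.png

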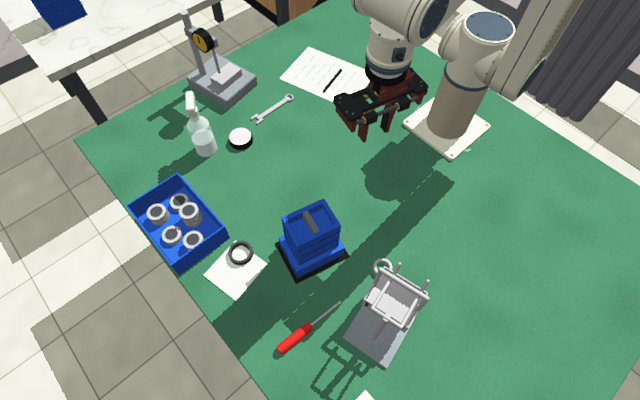

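The scene view shows the column square on the pad at (312,235), the basket on both prongs at (395,300), no other blue case left, and everything else in place.

```bash
python3 -c "
from h import *
print(ctrl.close_job())"
```

```text
the job is handed in; nothing more can be done
None
```

Job handed in at about 59 s: the basket hangs across both prongs, and all four blue cases present (one large, three small on top) are stacked square and centred on the pad, to within about 3 mm by the camera fits.

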